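Hold a bracket in the corner of a bonding jig

TASK

Pick up the blue angle bracket and set it with its foot flat on the plate of the bonding jig, the back of its upright against the long fence and its end against the short fence. Press it snugly into the corner so that it bears on both fences at once, without ramming it, and finish like that, still gripping the bracket and pressing it home. Leave the plain metal bracket, the vial, the beaker and the teal ink pot where they stand.

Things in the scene. Friction and masses are not known exactly. Their poses are not given: they have to be found in the camera images.
- bracket_blue: Blue metal L-bracket to seat, about 0.2 kg, loose on the bench. Origin: centre of underside; z up. Foot x -30..+30, y -35..+35 mm, 8 mm thick. Upright: wall x +20..+30 mm (10 thick, grip across x near its top), 70 mm long in y, top 60 mm over underside. Back: face x = +30. Seated, its axes are parallel to the jig's: back (+x) to the long fence, -y end to the short fence
- bracket_corner (a point): Lower corner of the blue bracket where its back (x = +30 mm) meets its -y end (y = -35 mm), on the underside; it belongs at jig_corner
- bracket_plain: A second bracket of the same shape and size in bare aluminium, loose on the bench: leave it alone. Origin and axes as for the blue one; the two may have swapped places
- jig: The bonding jig, fixed to the bench: aluminium plate 160 (x) x 200 (y) x 10 mm high with two dark steel fences on top that meet at its far right corner. Origin: centre of its underside; x away from the robot, y to the left, z up, turned about z by up to 0.35 rad from the world's axes
- jig_corner (a point): Inner corner of the jig on the plate's top, where the working faces of the two fences meet: x +50, y -60, z +10 mm in the jig's frame
- long_fence: The jig's long fence, rigid steel bar 16 mm wide standing 14 mm above the plate, along the jig's y from -58 to +102 mm. Its working face is at jig x = +50 mm and looks to -x. The bracket rubs on both fences, so up to the whole of a weak sideways push may be lost in friction (coefficient near 1): about 7 N on the short fence, then 14 N on this one, is ample. Its origin is jig (0, 0, +10 mm), not on the bar
- short_fence: The jig's short fence, rigid steel bar 16 mm wide standing 14 mm above the plate, along the jig's x from -70 to +40 mm (a 10 mm relief gap is left at the corner). Its working face is at jig y = -60 mm and looks to +y. Its origin is jig (0, 0, +10 mm), not on the bar
- vial_violet: Bystander: small vial with violet contents and black cap, 29 mm across, 57 mm tall, standing to the right of the jig; origin under its centre
- beaker_solvent: Bystander: glass beaker, 74 mm across, 90 mm tall, standing left of the brackets; origin under its centre. Further left a tall fridge rises from the floor beside the bench (from about x = 0.53 m on, left of y = 0.53 m): keep the arm clear of it
- ink_teal: Bystander: teal-lidded ink pot, 56 mm across, 51 mm tall, standing beyond the jig; origin under its centre

How it is judged:
At the end, for the whole second after the job is handed in: All through the last second the blue bracket is gripped (over 2 N), at rest, flat on the jig plate (0.05 rad, 2.5 mm), square to the jig within 0.05 rad, its corner within 3 mm of the inner corner, and presses on each fence with over 1 N at once (horizontal distance between bracket_corner and jig_corner below 0.003 m and z of bracket_corner in the frame of jig between 0.0075 and 0.0125 m and angle between bracket_blue's own z axis and vertical below 0.05 rad and angle between the x axis of bracket_blue and the x axis of jig, either way round below 0.05 rad and contact force between bracket_blue and long_fence above 1 N and contact force between bracket_blue and short_fence above 1 N and contact force between the fingers and bracket_blue above 2 N and linear speed of bracket_blue below 0.01 m/s); the arm keeps its last pose, push and grip.
It fails at once if the plain bracket is moved by more than 20 mm (distance of bracket_plain from where it was at the start of the episode above 0.02 m).
It fails at once if the vial is moved by more than 20 mm (distance of vial_violet from where it was at the start of the episode above 0.02 m).
It fails at once if the beaker is moved by more than 20 mm (distance of beaker_solvent from where it was at the start of the episode above 0.02 m).
It fails at once if the teal ink pot is moved by more than 20 mm (distance of ink_teal from where it was at the start of the episode above 0.02 m).
It fails at once if the bracket is rammed into a fence with more than 70 N (contact force between bracket_blue and long_fence above 70 N or contact force between bracket_blue and short_fence above 70 N).
It also fails if it takes over 64 s, if anything falls off the work surface, if the arm or the gripper's body presses on something with over 40 N, if the wrist force passes 120 N, or if a joint passes its speed limit or range.

ROBOT

A 6-joint arm with a two-finger parallel gripper is mounted at the origin on a cart in front of the work surface, level with it; the furniture and walls round the work are solid. World frame = base frame: x ahead of the robot, y to its left, z up, the work surface at z = 0. Lengths are in m, angles in rad, forces in N, time in s.
With the tool pointing down it reaches from about 0.3 to 1 m from the base axis. Payload 5.1 kg.
Tool frame: the origin (TCP) lies on the front face of the gripper's body, between the roots of the fingers; the fingertips stand 78 mm ahead of it and the grasp point (between the pads) lies 59 mm ahead of it (ctrl.tcp_to_tips is the distance from the TCP to the fingertips, in m); x points along the fingers, y is the direction in which the jaws open and shut, and the axes are right-handed (so a half turn about x gives the same grasp; the last joint's range is limited). The gripper opens to 95 mm and grips with 3 to 60 N. Pads are 20 mm wide; open, the fingers measure 119 mm over their backs; the gripper's body (75 mm by 180 mm) begins 59 mm behind the grasp point.
Start: joints at [1.026, 0.124, 1.65, -0, 1.367, -0.083], TCP at [0.29, 0.582, 0.292] pointing down, gripper open.
Joint ranges: [-2.61, 2.61], [-1.02, 2.33], [0.03, 2.71], [-1.35, 4.49], [0.32, 2.68], [-2.91, 2.91]. Speed limits (rad/s): [2.57, 2.57, 3.14, 3.14, 3.14, 3.14].

INTERFACE

Orientations are given as a 3x3 rotation matrix whose columns are the frame's x, y, z axes.
In Python, from bench import ctrl, imaging, ticket gives the robot as it stands. The module is installed in compiled form; this text tells all that it offers.
- The arm moves only by the tool jog_arm, never from a script. Its argument "motion" is a list of rows, each an object with "twist": the turn, a rotation vector about the tool's x, y, z in degrees, a list of three; "delta_pos": the shift along the tool's x, y, z in mm, a list of three; "jaw": the opening in per cent of the stroke, from 0 (shut) to 100 (fully open). In form: [{"twist": [wx, wy, wz], "delta_pos": [dx, dy, dz], "jaw": jaw}, ...]. A call has exactly 5 rows; each row is the pose to reach, as a shift and turn from the pose measured when the call began, along the tool's axes at that moment; what a row does not reach only later rows make up. A row lasts 1/8 s, in which the tool goes at most 62.5 mm and 10.7 degrees, less where a joint would pass 70% of its speed; a pose out of reach is approached as far as the arm can. A call with a gripper value outside its range is refused whole. The fingers move at their own pace and stop on an object; "squeeze" is the grip in N (left out, the last holds). Time passes only in rows, so rows that repeat a pose let the fingers close, or fill a call up. It gives the time, the measured TCP pose, the force and the opening at its end, in the units of the state.
- ctrl.get_state(): the state, without advancing time (a new reading comes with each control period).
- imaging.get_image(name): name is "side" or "top"; returns a dict with "image" (480x640x3 uint8, red, green, blue), "range_z" (480x640 float32, m along the optical axis (not along the pixel's ray), 0 where there is no reading), "fx", "fy", "cx", "cy" (pixels), "eye" and "rotation" of the camera in the world. Camera axes: x right, y down, z forward; pixel columns grow to the right and rows downward; lengths in m; the calibration is good to about 2 mm. A picture is of the moment at which its call begins.
- ticket.close_job(): hands the job in, once; it reports no verdict.
The state is a dict: "time": time; "qpos": joint angles; "joint_vel": joint speeds; "joint_torque": joint torques, N m; "tcp_pos": TCP position; "tool_rot": TCP orientation; "ft_force": force on the tool from outside, world axes, zero at the start; "moment": the same for the moment, N m; "width": finger opening in m.
Only numpy, scipy, OpenCV 4.12 (cv2) and the standard library are available. Lean on these libraries where they do the work, as an engineer would, in place of code of your own. Each camera call takes 0.05 s, during which the arm holds its last target.

## Working session

There is one attempt and no reset: what is moved stays moved. The work goes in short steps, Python scripts to look and compute and a tool call to move; the robot and the scene stay as the last step left them, time stands still between calls to the robot, and variables do not carry over. Pictures are saved under pics/ and viewed, and the job is handed in when it is done.

Besides the shell and the picture viewer there is one more tool, called as name([rows], argument=value, ...), one row to a line, values as JSON. jog_arm: Moves the arm, as the interface text tells. Its arguments: {"type":"object","properties":{"motion":{"type":"array","items":{"type":"object","properties":{"twist":{"type":"array","items":{"type":"number"}},"delta_pos":{"type":"array","items":{"type":"number"}},"jaw":{"type":"number"}}}},"squeeze":{"type":"number"}},"required":["motion"]}

```bash
mkdir -p pics; python3 - <<'E'
from bench import ctrl, imaging
import cv2,pickle
s=ctrl.get_state();print(s)
for n in("side","top"):
    d=imaging.get_image(n);pickle.dump(d,open(n+'.pkl','wb'))
    cv2.imwrite(f'pics/{n}0.png',d['image'][:,:,::-1]);print(n,d['fx'],d['cx'],d['cy'],d['eye'],d['rotation'])
E
```

```text
{'time': 0.0, 'qpos': array([ 1.02638813e+00,  1.24505103e-01,  1.65167872e+00, -9.39837175e-06,
        1.36750785e+00, -8.26102148e-02]), 'joint_vel': array([ 0.00010027,  0.00031399,  0.00057492, -0.00068412,  0.00041715,
        0.00050151]), 'joint_torque': array([-1.36210259e-03, -4.17602813e+01, -3.59930420e+01,  7.71849020e-02,
        4.91125986e-02, -1.86825828e-04]), 'tcp_pos': array([0.2893932 , 0.58147877, 0.2909841 ]), 'tool_rot': array([[-1.07923396e-03,  4.45555635e-01,  8.95253602e-01],
       [-1.80034123e-03,  8.95251807e-01, -4.45556912e-01],
       [-9.99997797e-01, -2.09262212e-03, -1.64033969e-04]]), 'ft_force': array([ 0.71974272,  0.52028227, -0.35987546]), 'moment': array([-0.02569373,  0.01261333, -0.01580071]), 'width': 0.0949474260658856}
side 511.00404088406634 321.577917533913 239.30436589529927 [ 0.47944502 -0.90754443  0.69356473] [[ 0.98862728 -0.09328307  0.11795918]
 [-0.15035825 -0.59791526  0.78733077]
 [-0.00291504 -0.79611281 -0.60514121]]
top 619.4786341102194 326.4450598090301 245.94165374827523 [ 0.36367042 -0.04312649  1.34513009] [[ 0.05903188 -0.97809097  0.1996329 ]
 [-0.99825514 -0.05756242  0.01316212]
 [-0.00138239 -0.20006155 -0.97978236]]
```

View pics/top0.png

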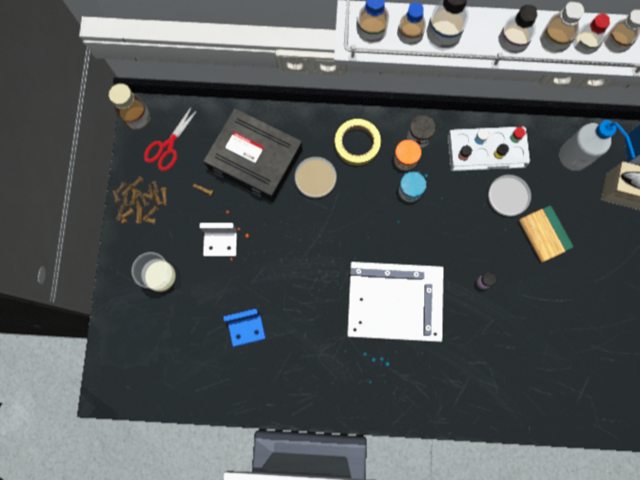

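View pics/side0.png

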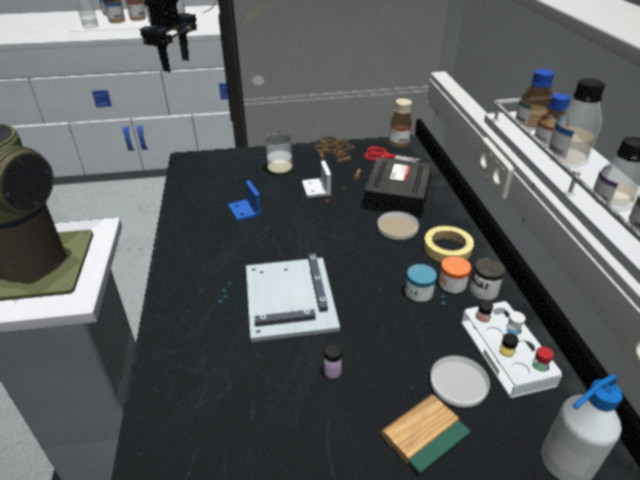

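Top view: the blue bracket is at (245,328) with its upright on the far side, the plain one at (220,240), the beaker at (152,272), the jig at (396,302) with fence corner at about (428,275) and the vial at (485,282). Measuring now.

```bash
cat > h.py <<'E'
import numpy as np,cv2,pickle
def world(d):
    z=d['range_z'];v,u=np.mgrid[:480,:640]
    p=np.stack([(u-d['cx'])/d['fx']*z,(v-d['cy'])/d['fy']*z,z],-1)
    return p@np.array(d['rotation']).T+np.array(d['eye'])
def pix(d,P):
    c=(np.atleast_2d(P)-d['eye'])@np.array(d['rotation'])
    return np.c_[c[:,0]/c[:,2]*d['fx']+d['cx'],c[:,1]/c[:,2]*d['fy']+d['cy']]
def blue(d):
    h=cv2.cvtColor(d['image'],cv2.COLOR_RGB2HSV)
    return (h[...,0]>100)&(h[...,0]<125)&(h[...,1]>140)&(h[...,2]>60)
def rect(P):
    return cv2.minAreaRect((P[:,:2]*1000).astype(np.float32))
E
python3 - <<'E'
from h import *
for n in('top','side'):
    d=pickle.load(open(n+'.pkl','rb'));W=world(d);m=blue(d)
    v,u=np.mgrid[:480,:640]
    box=(u>215)&(u<275)&(v>300)&(v<355) if n=='top' else (u>220)&(u<270)&(v>170)&(v<225)
    m&=box&(d['range_z']>0)
    P=W[m];print(n,len(P),np.histogram(P[:,2],bins=np.arange(-.01,.08,.005)))
    for lo,hi in((.004,.014),(.05,.07),(-.01,.07)):
        q=P[(P[:,2]>lo)&(P[:,2]<hi)]
        if len(q)>5:print(lo,hi,len(q),q.mean(0),rect(q))
    z=W[...,2];b=(d['range_z']>0)
    box=(u>335)&(u<455)&(v>255)&(v<350) if n=='top' else (u>235)&(u<350)&(v>245)&(v<345)
    for lo,hi in((.006,.014),(.02,.03)):
        k=b&box&(z>lo)&(z<hi);k=cv2.morphologyEx(k.astype(np.uint8),cv2.MORPH_OPEN,np.ones((2,2)))>0
        q=W[k];print('jig',lo,hi,len(q),q.mean(0),rect(q))
    t=b&(abs(z)<.02)&(u>300)&(u<340)&(v>360)&(v<400);print('table',z[t].mean(),z[t].std())
E
```

```text
top 1145 (array([  4,  58, 169, 477, 183,  14,  15,   9,   9,   6,   8,  13,  14,
        75,  90,   1,   0]), array([-0.01 , -0.005,  0.   ,  0.005,  0.01 ,  0.015,  0.02 ,  0.025,
        0.03 ,  0.035,  0.04 ,  0.045,  0.05 ,  0.055,  0.06 ,  0.065,
        0.07 ,  0.075]))
0.004 0.014 707 [0.44280408 0.13556263 0.0083295 ] ((448.0964660644531, 141.32244873046875), (70.36395263671875, 78.9857406616211), 17.097900390625)
0.05 0.07 180 [0.47059771 0.14381047 0.05946204] ((470.98651123046875, 144.1187286376953), (10.548416137695312, 69.34395599365234), 17.01145362854004)
-0.01 0.07 1145 [0.44832818 0.13782816 0.01670222] ((448.7016906738281, 142.43515014648438), (72.45853424072266, 81.7116928100586), 17.473094940185547)
jig 0.006 0.014 4502 [ 0.51507913 -0.18091144  0.01570278] ((483.6322021484375, -164.77029418945312), (243.2624053955078, 239.94908142089844), 89.99398803710938)
jig 0.02 0.03 837 [ 0.55038404 -0.19835188  0.02435206] ((477.29132080078125, -152.28958129882812), (222.69969177246094, 222.9574432373047), 1.179441213607788)
table 2.447421475182025e-05 0.002693617100264797
[... 403 characters left out ...]
6328125), 17.180978775024414)
0.05 0.07 104 [0.47097143 0.13777109 0.05729978] ((470.5641784667969, 141.77102661132812), (11.971169471740723, 70.05647277832031), 17.971694946289062)
-0.01 0.07 735 [0.45432865 0.13669204 0.01826376] ((447.2255554199219, 187.13079833984375), (190.60781860351562, 77.82787322998047), 89.4370346069336)
jig 0.006 0.014 4927 [ 0.52131845 -0.19397492  0.01263814] ((528.283447265625, -490.41705322265625), (162.0058135986328, 833.9086303710938), 0.2001085728406906)
jig 0.02 0.03 895 [ 0.54823769 -0.2124815   0.02542923] ((486.04559326171875, -473.6343994140625), (858.1231079101562, 130.0419158935547), 80.5113296508789)
table 0.00034329384039990846 0.003729031542242994
```

```bash
python3 - <<'E'
from h import *
for n,box in(('top',(330,250,460,355)),('side',(235,245,350,350))):
    d=pickle.load(open(n+'.pkl','rb'));W=world(d)
    x0,y0,x1,y1=box
    im=d['image'][y0:y1,x0:x1]
    big=cv2.resize(im,None,fx=6,fy=6,interpolation=cv2.INTER_CUBIC);cv2.imwrite(f'pics/{n}_jig.png',big[:,:,::-1])
    z=W[y0:y1,x0:x1,2];k=(d['range_z'][y0:y1,x0:x1]>0)&(z>.0055)&(z<.035)
    g=cv2.cvtColor(im,cv2.COLOR_RGB2GRAY)
    m=(g>70).astype(np.uint8)
    nl,lab,st,_=cv2.connectedComponentsWithStats(m);i=1+np.argmax(st[1:,4])
    hull=cv2.convexHull(cv2.findContours((lab==i).astype(np.uint8),0,2)[0][0])
    ap=cv2.approxPolyDP(hull,4,True)[:,0]+[x0,y0];print(n,ap.tolist())
    # intersect rays with z=.010
    R=np.array(d['rotation'])
    r=np.c_[(ap[:,0]-d['cx'])/d['fx'],(ap[:,1]-d['cy'])/d['fy'],np.ones(len(ap))]@R.T
    P=d['eye']+r*((.010-d['eye'][2])/r[:,2])[:,None];print(P.round(4))
E
```

```text
top [[350, 262], [443, 266], [442, 341], [348, 337]]
[[ 0.6029 -0.0788  0.01  ]
 [ 0.606  -0.282   0.01  ]
 [ 0.4437 -0.2834  0.01  ]
 [ 0.4403 -0.0829  0.01  ]]
side [[323, 257], [339, 330], [251, 341], [245, 265], [309, 253]]
[[ 0.6064 -0.0798  0.01  ]
 [ 0.6032 -0.2885  0.01  ]
 [ 0.4462 -0.2903  0.01  ]
 [ 0.4425 -0.0808  0.01  ]
 [ 0.5789 -0.0618  0.01  ]]
```

```bash
ls pics
```

```text
side0.png
side_jig.png
top0.png
top_jig.png
```

View pics/top_jig.png

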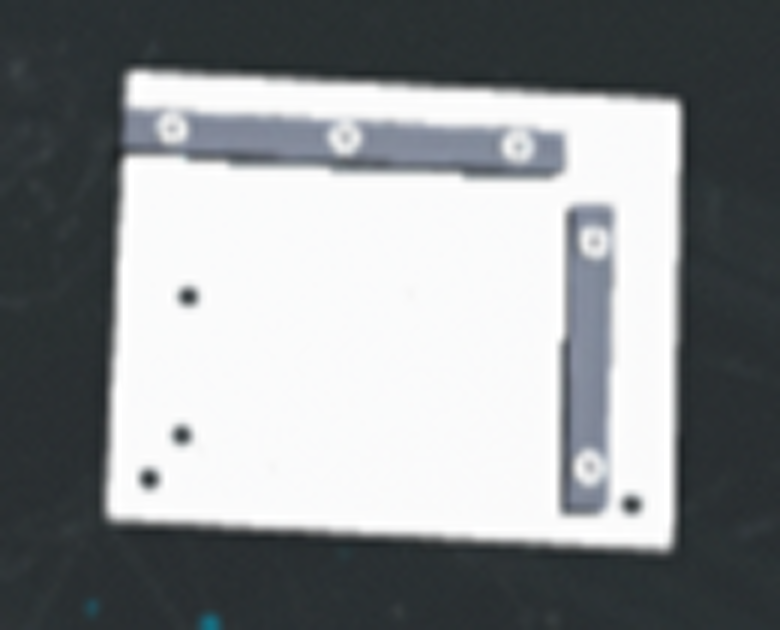

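View pics/side_jig.png

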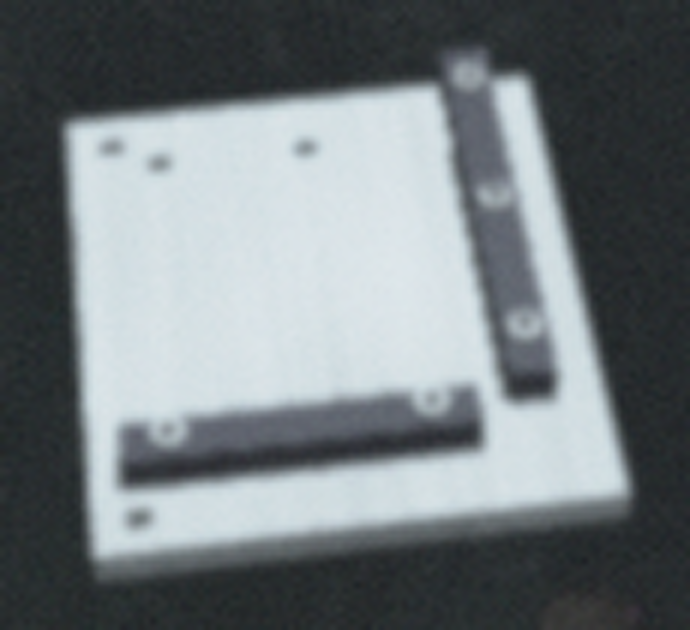

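Jig: centre ≈ (0.523, -0.182), yaw ≈ 0.015, and the plate edges match 160×200 mm. Its inner corner is then ≈ (0.574, -0.241). Blue bracket: yaw 17°, upright top centre ≈ (0.471, 0.143, 0.06), and the 10×70 mm size agrees. I'll go above it first.

```bash
cat > go.py <<'E'
import sys,numpy as np
from scipy.spatial.transform import Rotation as Ro
from bench import ctrl
s=ctrl.get_state();x,y,z,yaw=map(float,sys.argv[1:5]);a=np.deg2rad(yaw)
yt=np.array([np.cos(a),np.sin(a),0]);xt=np.array([0,0,-1.]);T=np.c_[xt,yt,np.cross(xt,yt)]
R=s['tool_rot'];U,_,V=np.linalg.svd(R);R=U@V
print('t',round(s['time'],2),'tcp',s['tcp_pos'].round(4),'yaw',np.rad2deg(np.arctan2(R[1,1],R[0,1])).round(2),'F',s['ft_force'].round(1),'M',s['moment'].round(2),'w',round(s['width'],4))
print('twist',np.rad2deg(Ro.from_matrix(R.T@T).as_rotvec()).round(2),'delta',(R.T@(np.array([x,y,z])-s['tcp_pos'])*1000).round(1))
E
python3 go.py .471 .143 .25 17
```

```text
t 0.1 tcp [0.2894 0.5815 0.2911] yaw 63.54 F [-0.6 -1.5  0.8] M [-0.05  0.06 -0.01] w 0.0952
twist [4.654e+01 4.000e-02 1.000e-01] delta [  41.7 -311.6  357.9]
```

jog_arm([
  {"twist": [9, 0, 0], "delta_pos": [0, -37, 43], "jaw": 100},
  {"twist": [18, 0, 0], "delta_pos": [0, -75, 86], "jaw": 100},
  {"twist": [28, 0, 0], "delta_pos": [10, -113, 130], "jaw": 100},
  {"twist": [37, 0, 0], "delta_pos": [15, -150, 172], "jaw": 100},
  {"twist": [46.5, 0, 0], "delta_pos": [20, -187, 215], "jaw": 100},
])

```text
time: 0.72
tcp_pos: [0.3987, 0.3165, 0.2708]
tool_rot: [[-0.001, 0.958, 0.288], [-0.002, 0.288, -0.958], [-1.0, -0.002, 0.001]]
ft_force: [0.4, 0.1, -0.2]
width: 0.0952
```

```bash
python3 go.py .471 .143 .19 17
```

```text
t 0.72 tcp [0.3987 0.3165 0.2708] yaw 16.75 F [ 0.4  0.1 -0.2] M [-0.12  0.01  0.02] w 0.0952
twist [-0.25  0.08  0.1 ] delta [ 81.   19.4 186.8]
```

jog_arm([
  {"twist": [0, 0, 0], "delta_pos": [20, 5, 47], "jaw": 100},
  {"twist": [0, 0, 0], "delta_pos": [40, 10, 94], "jaw": 100},
  {"twist": [0, 0, 0], "delta_pos": [60, 15, 140], "jaw": 100},
  {"twist": [-0.2, 0, 0], "delta_pos": [81, 19, 187], "jaw": 100},
  {"twist": [-0.2, 0, 0], "delta_pos": [81, 19, 187], "jaw": 100},
])

```text
time: 1.35
tcp_pos: [0.47, 0.1403, 0.1876]
tool_rot: [[-0.006, 0.958, 0.287], [-0.003, 0.287, -0.958], [-1.0, -0.006, 0.001]]
ft_force: [-0.8, 0.2, -0.6]
width: 0.0948
```

```bash
python3 go.py .471 .143 .101 17; python3 - <<'E'
from bench import imaging;import cv2,numpy as np
d=[cv2.resize(imaging.get_image(n)['image'][a:b,c:e],(390,390)) for n,a,b,c,e in(('side',100,260,170,330),('top',240,400,150,310))]
cv2.imwrite('pics/hover.png',np.hstack(d)[:,:,::-1])
E
```

```text
t 1.35 tcp [0.47   0.1403 0.1876] yaw 16.69 F [-0.8  0.2 -0.6] M [-0.03  0.04 -0.03] w 0.0948
twist [-0.31  0.07  0.37] delta [86.6  2.3 -2.4]
```

View pics/hover.png

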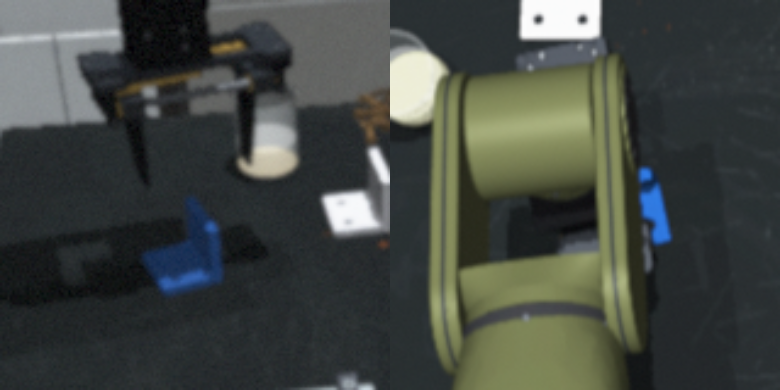

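Side crop: the open fingers straddle the blue upright (crop (200,230)), and the plain bracket at (360,190) is clear. I'll descend and grip.

jog_arm([
  {"twist": [0, 0, 0.2], "delta_pos": [30, 1, -1], "jaw": 100},
  {"twist": [-0.3, 0, 0.4], "delta_pos": [60, 2, -2], "jaw": 100},
  {"twist": [-0.3, 0, 0.4], "delta_pos": [86, 2, -2], "jaw": 100},
  {"twist": [-0.3, 0, 0.4], "delta_pos": [86, 2, -2], "jaw": 100},
  {"twist": [-0.3, 0, 0.4], "delta_pos": [86, 2, -2], "jaw": 60},
], squeeze=20)

```text
time: 2.08
tcp_pos: [0.4723, 0.146, 0.1052]
tool_rot: [[0.006, 0.955, 0.297], [0.001, 0.297, -0.955], [-1.0, 0.006, 0.001]]
ft_force: [0.5, -0.3, -0.0]
width: 0.0898
```

jog_arm([
  {"twist": [0, 0, 0], "delta_pos": [0, 0, 0], "jaw": 40},
  {"twist": [0, 0, 0], "delta_pos": [0, 0, 0], "jaw": 30},
  {"twist": [0, 0, 0], "delta_pos": [0, 0, 0], "jaw": 20},
  {"twist": [0, 0, 0], "delta_pos": [0, 0, 0], "jaw": 10},
  {"twist": [0, 0, 0], "delta_pos": [0, 0, 0], "jaw": 0},
])

```text
time: 2.7
tcp_pos: [0.4722, 0.1459, 0.1052]
tool_rot: [[0.006, 0.955, 0.297], [0.001, 0.297, -0.955], [-1.0, 0.006, 0.001]]
ft_force: [-1.1, 0.1, 0.5]
width: 0.0406
```

```bash
python3 go.py .471 .143 .201 17
```

```text
t 2.7 tcp [0.4722 0.1459 0.1052] yaw 17.25 F [-1.1  0.1  0.5] M [-0.07 -0.01  0.01] w 0.0406
twist [ 0.25  0.06 -0.37] delta [-95.8  -1.4   2.5]
```

jog_arm([
  {"twist": [0, 0, -0.4], "delta_pos": [4, -1, 2], "jaw": 40},
  {"twist": [0, 0, -0.4], "delta_pos": [4, -1, 2], "jaw": 25},
  {"twist": [0, 0, -0.4], "delta_pos": [4, -1, 2], "jaw": 0},
  {"twist": [0, 0, -0.4], "delta_pos": [4, -1, 2], "jaw": 0},
  {"twist": [0, 0, -0.4], "delta_pos": [4, -1, 2], "jaw": 0},
])

```text
time: 3.32
tcp_pos: [0.4718, 0.1437, 0.1012]
tool_rot: [[-0.001, 0.955, 0.297], [-0.001, 0.297, -0.955], [-1.0, -0.001, 0.001]]
ft_force: [-0.1, -0.5, 1.2]
width: 0.0099
```

jog_arm([
  {"twist": [0, 0, 0], "delta_pos": [0, 0, 0], "jaw": 0},
  {"twist": [0, 0, 0], "delta_pos": [0, 0, 0], "jaw": 0},
  {"twist": [0, 0, 0], "delta_pos": [0, 0, 0], "jaw": 0},
  {"twist": [0, 0, 0], "delta_pos": [0, 0, 0], "jaw": 0},
  {"twist": [0, 0, 0], "delta_pos": [0, 0, 0], "jaw": 0},
], squeeze=45)

```text
time: 3.95
tcp_pos: [0.4718, 0.1437, 0.1011]
tool_rot: [[-0.001, 0.955, 0.297], [-0.001, 0.297, -0.955], [-1.0, -0.001, 0.001]]
ft_force: [-0.1, 0.6, -0.2]
width: 0.0096
```

```bash
python3 go.py .471 .143 .201 17
```

```text
t 3.95 tcp [0.4718 0.1437 0.1011] yaw 17.25 F [-0.1  0.6 -0.2] M [-0.16  0.05  0.02] w 0.0096
twist [0.25 0.06 0.06] delta [-99.9  -1.    0.5]
```

Gripped: width 9.6 mm on the 10 mm wall. Lifting, then a check.

jog_arm([
  {"twist": [0, 0, 0], "delta_pos": [-25, 0, 0], "jaw": 0},
  {"twist": [0, 0, 0], "delta_pos": [-50, 0, 0], "jaw": 0},
  {"twist": [0, 0, 0], "delta_pos": [-75, 0, 0], "jaw": 0},
  {"twist": [0, 0, 0], "delta_pos": [-100, 0, 0], "jaw": 0},
  {"twist": [0, 0, 0], "delta_pos": [-100, 0, 0], "jaw": 0},
])

```text
time: 4.58
tcp_pos: [0.4729, 0.144, 0.2029]
tool_rot: [[0.004, 0.955, 0.297], [-0.0, 0.297, -0.955], [-1.0, 0.003, 0.001]]
ft_force: [-0.3, -0.1, -2.3]
width: 0.0099
```

```bash
python3 go.py .535 -.193 .20 0.9
```

```text
t 4.58 tcp [0.4729 0.144  0.2029] yaw 17.25 F [-0.3 -0.1 -2.3] M [-0.03 -0.03 -0.04] w 0.0099
twist [16.35  0.05 -0.2 ] delta [  3.3 -40.7 340.3]
```

jog_arm([
  {"twist": [2, 0, 0], "delta_pos": [0, -5, 40], "jaw": 0},
  {"twist": [5, 0, 0], "delta_pos": [0, -11, 90], "jaw": 0},
  {"twist": [8, 0, 0], "delta_pos": [0, -17, 140], "jaw": 0},
  {"twist": [11, 0, 0], "delta_pos": [0, -23, 190], "jaw": 0},
  {"twist": [13, 0, 0], "delta_pos": [0, -29, 240], "jaw": 0},
])

```text
time: 5.2
tcp_pos: [0.5156, -0.0951, 0.201]
tool_rot: [[0.001, 0.997, 0.073], [0.001, 0.073, -0.997], [-1.0, 0.001, -0.0]]
ft_force: [-0.3, -0.0, -2.3]
width: 0.0099
```

```bash
python3 go.py .535 -.193 .16 0.9
```

```text
t 5.2 tcp [ 0.5156 -0.0951  0.201 ] yaw 4.17 F [-0.3 -0.  -2.3] M [-0.09  0.01 -0.  ] w 0.0099
twist [ 3.27 -0.03 -0.07] delta [41.  12.1 99. ]
```

jog_arm([
  {"twist": [1, 0, 0], "delta_pos": [10, 3, 30], "jaw": 0},
  {"twist": [2, 0, 0], "delta_pos": [20, 7, 60], "jaw": 0},
  {"twist": [3.2, 0, 0], "delta_pos": [30, 12, 90], "jaw": 0},
  {"twist": [3.2, 0, 0], "delta_pos": [41, 12, 99], "jaw": 0},
  {"twist": [3.2, 0, 0], "delta_pos": [41, 12, 99], "jaw": 0},
])

```text
time: 5.82
tcp_pos: [0.5334, -0.1925, 0.1573]
tool_rot: [[-0.003, 1.0, 0.016], [0.003, 0.016, -1.0], [-1.0, -0.003, -0.003]]
ft_force: [0.2, 0.6, -2.5]
width: 0.0097
```

```bash
python3 go.py .535 -.193 .118 0.9; python3 - <<'E'
from bench import imaging;import cv2,numpy as np,pickle
o=[]
for n,a,b,c,e in(('side',180,360,210,390),('top',230,360,330,460)):
    d=imaging.get_image(n);pickle.dump(d,open(n+'2.pkl','wb'));o.append(cv2.resize(d['image'][a:b,c:e],(400,400)))
cv2.imwrite('pics/stage.png',np.hstack(o)[:,:,::-1])
E
```

```text
t 5.83 tcp [ 0.5334 -0.1925  0.1573] yaw 0.94 F [ 0.2  0.6 -2.5] M [-0.13  0.02 -0.01] w 0.0097
twist [ 0.04 -0.18  0.18] delta [39.3  1.7  0.7]
```

View pics/stage.png

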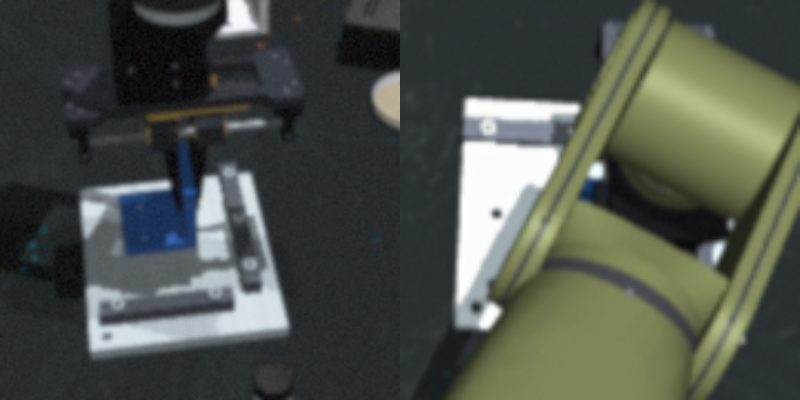

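The side crop shows the bracket held square over the plate (foot at crop (160,222)), clear of both fences, and the vial at (272,378) is clear. Descending to just above the plate.

jog_arm([
  {"twist": [0, -0.1, 0.1], "delta_pos": [14, 0, 0], "jaw": 0},
  {"twist": [0, -0.2, 0.2], "delta_pos": [28, 1, 0], "jaw": 0},
  {"twist": [0, -0.2, 0.2], "delta_pos": [38, 1, 0], "jaw": 0},
  {"twist": [0, -0.2, 0.2], "delta_pos": [41, 1, 0], "jaw": 0},
  {"twist": [0, -0.2, 0.2], "delta_pos": [41, 1, 0], "jaw": 0},
])

```text
time: 6.55
tcp_pos: [0.5353, -0.1919, 0.1179]
tool_rot: [[0.003, 1.0, 0.018], [-0.002, 0.018, -1.0], [-1.0, 0.003, 0.002]]
ft_force: [0.5, -0.9, -2.3]
width: 0.0099
```

```bash
python3 go.py .535 -.193 .111 0.9
```

```text
t 6.55 tcp [ 0.5353 -0.1919  0.1179] yaw 1.01 F [ 0.5 -0.9 -2.3] M [-0.07  0.02 -0.  ] w 0.0099
twist [ 0.11  0.1  -0.17] delta [ 6.9 -0.4  1. ]
```

jog_arm([
  {"twist": [0, 0.1, -0.2], "delta_pos": [2, 0, 0], "jaw": 0},
  {"twist": [0, 0.1, -0.2], "delta_pos": [4, 0, 0], "jaw": 0},
  {"twist": [0, 0.1, -0.2], "delta_pos": [6, 0, 0], "jaw": 0},
  {"twist": [0, 0.1, -0.2], "delta_pos": [7, 0, 0], "jaw": 0},
  {"twist": [0, 0.1, -0.2], "delta_pos": [7, 0, 0], "jaw": 0},
])

```text
time: 7.18
tcp_pos: [0.5353, -0.192, 0.1112]
tool_rot: [[-0.001, 1.0, 0.018], [0.0, 0.018, -1.0], [-1.0, -0.001, -0.0]]
ft_force: [-1.4, 0.3, 0.4]
width: 0.0097
```

```bash
python3 go.py .535 -.193 .111 0.9
```

```text
t 7.17 tcp [ 0.5353 -0.192   0.1112] yaw 1.01 F [-1.4  0.3  0.4] M [-0.04  0.29  0.02] w 0.0097
twist [ 0.11 -0.    0.04] delta [ 0.2 -0.4  1. ]
```

The plate is touched lightly (wrist Fz went from -2.3 to +0.4 N). Sliding toward the short fence (tool +z).

jog_arm([
  {"twist": [0, 0, 0], "delta_pos": [0, 0, 3], "jaw": 0},
  {"twist": [0, 0, 0], "delta_pos": [0, 0, 6], "jaw": 0},
  {"twist": [0, 0, 0], "delta_pos": [0, 0, 9], "jaw": 0},
  {"twist": [0, 0, 0], "delta_pos": [0, 0, 10], "jaw": 0},
  {"twist": [0, 0, 0], "delta_pos": [0, 0, 10], "jaw": 0},
])

```text
time: 7.8
tcp_pos: [0.5356, -0.2022, 0.1112]
tool_rot: [[-0.001, 1.0, 0.018], [-0.0, 0.018, -1.0], [-1.0, -0.001, 0.0]]
ft_force: [-0.8, 0.2, -1.9]
width: 0.0097
```

jog_arm([
  {"twist": [0, 0, 0], "delta_pos": [0, 0, 0.5], "jaw": 0},
  {"twist": [0, 0, 0], "delta_pos": [0, 0, 1], "jaw": 0},
  {"twist": [0, 0, 0], "delta_pos": [0, 0, 1.5], "jaw": 0},
  {"twist": [0, 0, 0], "delta_pos": [0, 0, 2], "jaw": 0},
  {"twist": [0, 0, 0], "delta_pos": [0, 0, 2], "jaw": 0},
])

```text
time: 8.43
tcp_pos: [0.5356, -0.2043, 0.1112]
tool_rot: [[-0.0, 1.0, 0.018], [-0.001, 0.018, -1.0], [-1.0, -0.0, 0.0]]
ft_force: [-0.1, 0.7, -1.2]
width: 0.01
```

```bash
python3 go.py .5484 -.2066 .111 0.9
```

```text
t 8.43 tcp [ 0.5356 -0.2043  0.1112] yaw 1.01 F [-0.1  0.7 -1.2] M [-0.   -0.02 -0.04] w 0.01
twist [0.11 0.03 0.03] delta [ 0.2 12.7  2.5]
```

jog_arm([
  {"twist": [0, 0, 0], "delta_pos": [0, 0, 0.5], "jaw": 0},
  {"twist": [0, 0, 0], "delta_pos": [0, 0, 1], "jaw": 0},
  {"twist": [0, 0, 0], "delta_pos": [0, 0, 1.5], "jaw": 0},
  {"twist": [0, 0, 0], "delta_pos": [0, 0, 1.5], "jaw": 0},
  {"twist": [0, 0, 0], "delta_pos": [0, 0, 1.5], "jaw": 0},
])

```text
time: 9.05
tcp_pos: [0.5357, -0.2058, 0.1112]
tool_rot: [[-0.0, 1.0, 0.018], [-0.001, 0.018, -1.0], [-1.0, -0.0, 0.001]]
ft_force: [0.0, -0.4, -1.0]
width: 0.0096
```

jog_arm([
  {"twist": [0, 0, 0], "delta_pos": [0, 0, 0.3], "jaw": 0},
  {"twist": [0, 0, 0], "delta_pos": [0, 0, 0.6], "jaw": 0},
  {"twist": [0, 0, 0], "delta_pos": [0, 0, 1], "jaw": 0},
  {"twist": [0, 0, 0], "delta_pos": [0, 0, 1], "jaw": 0},
  {"twist": [0, 0, 0], "delta_pos": [0, 0, 1], "jaw": 0},
])

```text
time: 9.68
tcp_pos: [0.5356, -0.2069, 0.1112]
tool_rot: [[-0.0, 1.0, 0.018], [-0.001, 0.018, -1.0], [-1.0, -0.0, 0.001]]
ft_force: [-0.3, 0.5, -2.5]
width: 0.01
```

jog_arm([
  {"twist": [0, 0, 0], "delta_pos": [0, 0, 0.3], "jaw": 0},
  {"twist": [0, 0, 0], "delta_pos": [0, 0, 0.6], "jaw": 0},
  {"twist": [0, 0, 0], "delta_pos": [0, 0, 1], "jaw": 0},
  {"twist": [0, 0, 0], "delta_pos": [0, 0, 1], "jaw": 0},
  {"twist": [0, 0, 0], "delta_pos": [0, 0, 1], "jaw": 0},
])

```text
time: 10.3
tcp_pos: [0.5357, -0.2074, 0.1112]
tool_rot: [[-0.0, 1.0, 0.017], [0.0, 0.017, -1.0], [-1.0, -0.0, -0.0]]
ft_force: [-0.1, 5.5, 1.2]
width: 0.0099
```

jog_arm([
  {"twist": [0, 0, 0], "delta_pos": [0, 0, 0.3], "jaw": 0},
  {"twist": [0, 0, 0], "delta_pos": [0, 0, 0.6], "jaw": 0},
  {"twist": [0, 0, 0], "delta_pos": [0, 0, 1], "jaw": 0},
  {"twist": [0, 0, 0], "delta_pos": [0, 0, 1], "jaw": 0},
  {"twist": [0, 0, 0], "delta_pos": [0, 0, 1], "jaw": 0},
])

```text
time: 10.92
tcp_pos: [0.5358, -0.2077, 0.1113]
tool_rot: [[-0.001, 1.0, 0.017], [0.002, 0.017, -1.0], [-1.0, -0.001, -0.002]]
ft_force: [0.6, 5.6, 1.9]
width: 0.0099
```

Short fence touched at TCP y ≈ -0.2074 (predicted -0.2066) with Fy 5.5 N. The stiffness is about 8 N/mm. Next I'll slide toward the long fence (tool +y) with a light touch.

jog_arm([
  {"twist": [0, 0, 0], "delta_pos": [0, 2, -0.2], "jaw": 0},
  {"twist": [0, 0, 0], "delta_pos": [0, 4, -0.2], "jaw": 0},
  {"twist": [0, 0, 0], "delta_pos": [0, 6, -0.2], "jaw": 0},
  {"twist": [0, 0, 0], "delta_pos": [0, 8, -0.2], "jaw": 0},
  {"twist": [0, 0, 0], "delta_pos": [0, 8, -0.2], "jaw": 0},
])

```text
time: 11.55
tcp_pos: [0.5424, -0.2076, 0.1113]
tool_rot: [[-0.005, 1.0, 0.017], [0.002, 0.017, -1.0], [-1.0, -0.005, -0.002]]
ft_force: [-5.3, 3.5, 4.1]
width: 0.0096
```

```bash
python3 go.py .5484 -.2066 .111 0.9
```

```text
t 11.55 tcp [ 0.5424 -0.2076  0.1113] yaw 0.95 F [-5.3  3.5  4.1] M [ 0.41  1.31 -0.32] w 0.0096
twist [ 0.05 -0.14  0.3 ] delta [ 0.2  6.1 -0.9]
```

jog_arm([
  {"twist": [0, -0.1, 0.3], "delta_pos": [-0.3, 1, -0.2], "jaw": 0},
  {"twist": [0, -0.1, 0.3], "delta_pos": [-0.3, 2, -0.2], "jaw": 0},
  {"twist": [0, -0.1, 0.3], "delta_pos": [-0.3, 3, -0.2], "jaw": 0},
  {"twist": [0, -0.1, 0.3], "delta_pos": [-0.3, 3, -0.2], "jaw": 0},
  {"twist": [0, -0.1, 0.3], "delta_pos": [-0.3, 3, -0.2], "jaw": 0},
])

```text
time: 12.18
tcp_pos: [0.5438, -0.2075, 0.1112]
tool_rot: [[-0.005, 1.0, 0.017], [0.001, 0.017, -1.0], [-1.0, -0.005, -0.001]]
ft_force: [-5.6, 3.8, 4.3]
width: 0.0099
```

```bash
python3 go.py .5484 -.2066 .111 0.9
```

```text
t 12.18 tcp [ 0.5438 -0.2075  0.1112] yaw 0.95 F [-5.6  3.8  4.3] M [ 0.49  1.27 -0.29] w 0.0099
twist [ 0.05 -0.06  0.29] delta [ 0.2  4.6 -0.8]
```

jog_arm([
  {"twist": [0, 0, 0.3], "delta_pos": [-0.6, 1, -0.4], "jaw": 0},
  {"twist": [0, 0, 0.3], "delta_pos": [-0.6, 2, -0.4], "jaw": 0},
  {"twist": [0, 0, 0.3], "delta_pos": [-0.6, 3, -0.4], "jaw": 0},
  {"twist": [0, 0, 0.3], "delta_pos": [-0.6, 4, -0.4], "jaw": 0},
  {"twist": [0, 0, 0.3], "delta_pos": [-0.6, 4, -0.4], "jaw": 0},
])

```text
time: 12.8
tcp_pos: [0.5482, -0.2072, 0.1118]
tool_rot: [[0.001, 1.0, 0.017], [0.0, 0.017, -1.0], [-1.0, 0.001, -0.0]]
ft_force: [-0.2, 1.6, -2.3]
width: 0.0102
```

```bash
python3 go.py .5484 -.2066 .111 0.9
```

```text
t 12.8 tcp [ 0.5482 -0.2072  0.1118] yaw 0.96 F [-0.2  1.6 -2.3] M [ 0.06  0.01 -0.  ] w 0.0102
twist [ 0.06 -0.03 -0.06] delta [ 0.8  0.2 -0.6]
```

jog_arm([
  {"twist": [0, 0, 0], "delta_pos": [0.2, 0.4, 0], "jaw": 0},
  {"twist": [0, 0, 0], "delta_pos": [0.2, 0.8, 0], "jaw": 0},
  {"twist": [0, 0, 0], "delta_pos": [0.2, 1.2, 0], "jaw": 0},
  {"twist": [0, 0, 0], "delta_pos": [0.2, 1.2, 0], "jaw": 0},
  {"twist": [0, 0, 0], "delta_pos": [0.2, 1.2, 0], "jaw": 0},
])

```text
time: 13.42
tcp_pos: [0.5494, -0.2072, 0.1117]
tool_rot: [[0.001, 1.0, 0.017], [0.0, 0.017, -1.0], [-1.0, 0.001, -0.0]]
ft_force: [-1.0, 0.8, -2.2]
width: 0.0099
```

jog_arm([
  {"twist": [0, 0, 0], "delta_pos": [0.2, 0.4, 0], "jaw": 0},
  {"twist": [0, 0, 0], "delta_pos": [0.2, 0.8, 0], "jaw": 0},
  {"twist": [0, 0, 0], "delta_pos": [0.2, 1.2, 0], "jaw": 0},
  {"twist": [0, 0, 0], "delta_pos": [0.2, 1.2, 0], "jaw": 0},
  {"twist": [0, 0, 0], "delta_pos": [0.2, 1.2, 0], "jaw": 0},
])

```text
time: 14.05
tcp_pos: [0.5507, -0.2072, 0.1115]
tool_rot: [[0.001, 1.0, 0.017], [0.0, 0.017, -1.0], [-1.0, 0.001, -0.0]]
ft_force: [0.6, 0.9, -2.6]
width: 0.0095
```

```bash
python3 go.py .5484 -.2066 .111 0.9
```

```text
t 14.05 tcp [ 0.5507 -0.2072  0.1115] yaw 0.97 F [ 0.6  0.9 -2.6] M [ 0.12  0.07 -0.05] w 0.0095
twist [ 0.07 -0.02 -0.08] delta [ 0.5 -2.3 -0.6]
```

jog_arm([
  {"twist": [0, 0, 0], "delta_pos": [0.1, 0.4, 0], "jaw": 0},
  {"twist": [0, 0, 0], "delta_pos": [0.1, 0.8, 0], "jaw": 0},
  {"twist": [0, 0, 0], "delta_pos": [0.1, 1.2, 0], "jaw": 0},
  {"twist": [0, 0, 0], "delta_pos": [0.1, 1.5, 0], "jaw": 0},
  {"twist": [0, 0, 0], "delta_pos": [0.1, 1.5, 0], "jaw": 0},
])

```text
time: 14.68
tcp_pos: [0.5522, -0.2071, 0.1114]
tool_rot: [[0.001, 1.0, 0.017], [0.0, 0.017, -1.0], [-1.0, 0.001, -0.0]]
ft_force: [-0.7, 0.8, -2.5]
width: 0.0099
```

jog_arm([
  {"twist": [0, 0, 0], "delta_pos": [0.1, 0.4, 0], "jaw": 0},
  {"twist": [0, 0, 0], "delta_pos": [0.1, 0.8, 0], "jaw": 0},
  {"twist": [0, 0, 0], "delta_pos": [0.1, 1.2, 0], "jaw": 0},
  {"twist": [0, 0, 0], "delta_pos": [0.1, 1.5, 0], "jaw": 0},
  {"twist": [0, 0, 0], "delta_pos": [0.1, 1.5, 0], "jaw": 0},
])

```text
time: 15.3
tcp_pos: [0.5538, -0.2071, 0.1113]
tool_rot: [[0.002, 1.0, 0.017], [0.0, 0.017, -1.0], [-1.0, 0.002, -0.0]]
ft_force: [-0.2, 1.2, -1.9]
width: 0.0101
```

```bash
python3 go.py .5484 -.2066 .111 0.9; python3 - <<'E'
from bench import imaging;import cv2,numpy as np,pickle
o=[]
for n,a,b,c,e in(('side',240,350,230,350),('top',230,350,330,460)):
    d=imaging.get_image(n);pickle.dump(d,open(n+'3.pkl','wb'));o.append(cv2.resize(d['image'][a:b,c:e],(400,380),interpolation=cv2.INTER_CUBIC))
cv2.imwrite('pics/corner.png',np.hstack(o)[:,:,::-1])
E
```

```text
t 15.3 tcp [ 0.5538 -0.2071  0.1113] yaw 0.97 F [-0.2  1.2 -1.9] M [ 0.07  0.11 -0.05] w 0.0101
twist [ 0.07 -0.02 -0.09] delta [ 0.3 -5.4 -0.6]
```

View pics/corner.png

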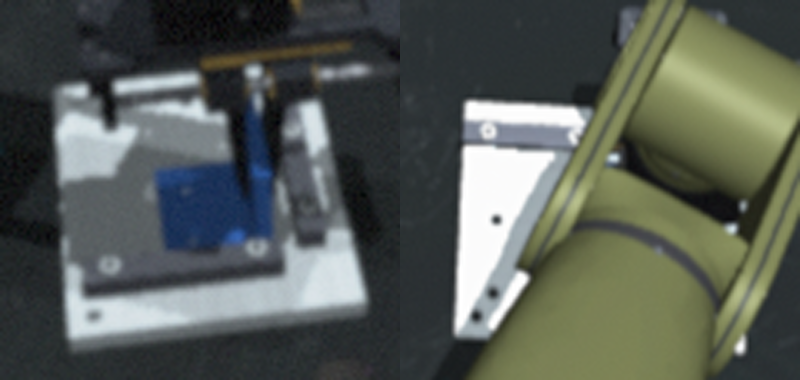

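```bash
python3 - <<'E'
from h import *
d=pickle.load(open('top.pkl','rb'));R=np.array(d['rotation'])
def ray(d,u,v,z):
    R=np.array(d['rotation']);r=R@[(u-d['cx'])/d['fx'],(v-d['cy'])/d['fy'],1];return d['eye']+r*(z-d['eye'][2])/r[2]
g=cv2.cvtColor(d['image'],cv2.COLOR_RGB2GRAY)
for c in (360,370,385,395,405,415):print(c,g[262:286,c])
for r in (290,300,310,320,330):print(r,g[r,418:436])
for u in(360,400,420):print(u,ray(d,u,0*u+277+ (u-360)*.04,.010).round(4))
d=pickle.load(open('side3.pkl','rb'));g=d['image']
for r in (290,295,300,305):print(r,[tuple(x) for x in g[r,300:328]])
E
```

```text
360 [167 239 251 251 251 240 201 186 220 235 228 187 142 135 209 248 252 251
 251 251 251 251 251 251]
370 [121 228 252 251 251 251 231 168 138 135 136 139 134 105  88 158 236 251
 251 251 250 251 251 251]
385 [ 55 133 231 252 251 251 250 231 184 199 227 224 192 155 113 117 183 240
 251 251 251 251 251 251]
395 [ 44  95 192 245 251 251 251 233 177 143 138 139 140 140 130 110 157 235
 251 251 251 251 251 251]
405 [ 45  57 132 231 252 251 251 251 232 174 141 138 139 141 135 109 142 233
 252 251 251 250 251 250]
415 [ 46  45  94 191 246 251 251 251 238 209 223 229 220 227 201 145 111 155
 235 251 251 251 251 251]
290 [251 251 251 251 252 248 156 115 166 235 201 193 231 204 221 249 251 251]
300 [250 251 251 251 252 247 154 131 140 139 140 137 136 165 232 251 251 251]
310 [250 251 251 252 249 166  94 137 143 139 138 135 137 168 230 250 251 251]
320 [250 251 251 252 249 156  85 128 139 138 136 133 146 205 250 252 251 251]
330 [251 250 251 252 248 150  97 130 163 204 211 187 160 199 249 252 251 251]
360 [ 0.5711 -0.1022  0.01  ]
400 [ 0.5727 -0.1892  0.01  ]
420 [ 0.5735 -0.2327  0.01  ]
29
[... 4319 characters left out ...]
nt8(75), np.uint8(85), np.uint8(98)), (np.uint8(90), np.uint8(95), np.uint8(100)), (np.uint8(89), np.uint8(96), np.uint8(99)), (np.uint8(88), np.uint8(93), np.uint8(97)), (np.uint8(88), np.uint8(93), np.uint8(96)), (np.uint8(82), np.uint8(86), np.uint8(90)), (np.uint8(70), np.uint8(74), np.uint8(79)), (np.uint8(69), np.uint8(74), np.uint8(78)), (np.uint8(80), np.uint8(87), np.uint8(91)), (np.uint8(85), np.uint8(87), np.uint8(98)), (np.uint8(82), np.uint8(87), np.uint8(95)), (np.uint8(84), np.uint8(87), np.uint8(96)), (np.uint8(86), np.uint8(90), np.uint8(99)), (np.uint8(84), np.uint8(90), np.uint8(98)), (np.uint8(88), np.uint8(92), np.uint8(102)), (np.uint8(94), np.uint8(98), np.uint8(106))]
```

The side crop shows the bracket's end at the short fence, with plate still visible between its back (x≈311 px) and the long fence (x≈316 px). I also found a mistake of mine: the seated wall centre is at jig x = +45, not +25. Contact is therefore due at TCP x ≈ 0.568, about 14 mm further on.

jog_arm([
  {"twist": [0, 0, 0], "delta_pos": [0, 2, 0], "jaw": 0},
  {"twist": [0, 0, 0], "delta_pos": [0, 4, 0], "jaw": 0},
  {"twist": [0, 0, 0], "delta_pos": [0, 6, 0], "jaw": 0},
  {"twist": [0, 0, 0], "delta_pos": [0, 8, 0], "jaw": 0},
  {"twist": [0, 0, 0], "delta_pos": [0, 8, 0], "jaw": 0},
])

```text
time: 16.02
tcp_pos: [0.5621, -0.207, 0.1114]
tool_rot: [[0.002, 1.0, 0.017], [0.0, 0.017, -1.0], [-1.0, 0.002, -0.0]]
ft_force: [0.4, 0.2, -3.0]
width: 0.0097
```

jog_arm([
  {"twist": [0, 0, 0], "delta_pos": [0, 0.5, 0], "jaw": 0},
  {"twist": [0, 0, 0], "delta_pos": [0, 1, 0], "jaw": 0},
  {"twist": [0, 0, 0], "delta_pos": [0, 1.5, 0], "jaw": 0},
  {"twist": [0, 0, 0], "delta_pos": [0, 2, 0], "jaw": 0},
  {"twist": [0, 0, 0], "delta_pos": [0, 2, 0], "jaw": 0},
])

```text
time: 16.65
tcp_pos: [0.5642, -0.207, 0.1114]
tool_rot: [[0.002, 1.0, 0.017], [0.0, 0.017, -1.0], [-1.0, 0.002, -0.0]]
ft_force: [-0.3, -0.2, -3.6]
width: 0.0098
```

jog_arm([
  {"twist": [0, 0, 0], "delta_pos": [0, 0.5, 0], "jaw": 0},
  {"twist": [0, 0, 0], "delta_pos": [0, 1, 0], "jaw": 0},
  {"twist": [0, 0, 0], "delta_pos": [0, 1.5, 0], "jaw": 0},
  {"twist": [0, 0, 0], "delta_pos": [0, 2, 0], "jaw": 0},
  {"twist": [0, 0, 0], "delta_pos": [0, 2, 0], "jaw": 0},
])

```text
time: 17.27
tcp_pos: [0.5663, -0.207, 0.1115]
tool_rot: [[0.003, 1.0, 0.017], [0.0, 0.017, -1.0], [-1.0, 0.003, -0.0]]
ft_force: [0.1, 0.4, -3.1]
width: 0.0096
```

jog_arm([
  {"twist": [0, 0, 0], "delta_pos": [0, 0.3, 0], "jaw": 0},
  {"twist": [0, 0, 0], "delta_pos": [0, 0.6, 0], "jaw": 0},
  {"twist": [0, 0, 0], "delta_pos": [0, 1, 0], "jaw": 0},
  {"twist": [0, 0, 0], "delta_pos": [0, 1.4, 0], "jaw": 0},
  {"twist": [0, 0, 0], "delta_pos": [0, 1.4, 0], "jaw": 0},
])

```text
time: 17.9
tcp_pos: [0.5678, -0.207, 0.1115]
tool_rot: [[0.003, 1.0, 0.017], [0.0, 0.017, -1.0], [-1.0, 0.003, 0.0]]
ft_force: [-0.1, 0.8, -3.5]
width: 0.0098
```

jog_arm([
  {"twist": [0, 0, 0], "delta_pos": [0, 0.3, 0], "jaw": 0},
  {"twist": [0, 0, 0], "delta_pos": [0, 0.6, 0], "jaw": 0},
  {"twist": [0, 0, 0], "delta_pos": [0, 1, 0], "jaw": 0},
  {"twist": [0, 0, 0], "delta_pos": [0, 1, 0], "jaw": 0},
  {"twist": [0, 0, 0], "delta_pos": [0, 1, 0], "jaw": 0},
])

```text
time: 18.52
tcp_pos: [0.5683, -0.207, 0.1114]
tool_rot: [[0.001, 1.0, 0.017], [0.0, 0.017, -1.0], [-1.0, 0.001, -0.0]]
ft_force: [-4.3, 0.3, 0.9]
width: 0.0096
```

jog_arm([
  {"twist": [0, 0, 0], "delta_pos": [0, 0.3, 0], "jaw": 0},
  {"twist": [0, 0, 0], "delta_pos": [0, 0.6, 0], "jaw": 0},
  {"twist": [0, 0, 0], "delta_pos": [0, 1, 0], "jaw": 0},
  {"twist": [0, 0, 0], "delta_pos": [0, 1, 0], "jaw": 0},
  {"twist": [0, 0, 0], "delta_pos": [0, 1, 0], "jaw": 0},
])

```text
time: 19.15
tcp_pos: [0.5686, -0.207, 0.1114]
tool_rot: [[-0.001, 1.0, 0.017], [0.0, 0.017, -1.0], [-1.0, -0.001, -0.0]]
ft_force: [-5.9, 0.2, 2.1]
width: 0.01
```

```bash
python3 go.py .5684 -.2074 .111 0.9
```

```text
t 19.15 tcp [ 0.5686 -0.207   0.1114] yaw 0.97 F [-5.9  0.2  2.1] M [-0.19  1.3  -0.19] w 0.01
twist [ 0.07 -0.03  0.05] delta [ 0.4 -0.2  0.4]
```

Long fence touched at TCP x = 0.5683 (predicted 0.568). Next: ease off x, press the short fence first, then the long one, in one call so that both targets are held.

jog_arm([
  {"twist": [0, 0, 0], "delta_pos": [0, -0.8, 0.3], "jaw": 0},
  {"twist": [0, 0, 0], "delta_pos": [0, -0.8, 0.8], "jaw": 0},
  {"twist": [0, 0, 0], "delta_pos": [0, -0.8, 1.2], "jaw": 0},
  {"twist": [0, 0, 0], "delta_pos": [0, -0.8, 1.6], "jaw": 0},
  {"twist": [0, 0, 0], "delta_pos": [0, -0.8, 1.6], "jaw": 0},
])

```text
time: 19.77
tcp_pos: [0.5684, -0.2076, 0.1114]
tool_rot: [[0.0, 1.0, 0.016], [0.003, 0.016, -1.0], [-1.0, 0.0, -0.003]]
ft_force: [0.9, 6.1, -0.5]
width: 0.0098
```

```bash
python3 go.py .5684 -.2074 .111 0.9
```

```text
t 19.77 tcp [ 0.5684 -0.2076  0.1114] yaw 0.92 F [ 0.9  6.1 -0.5] M [ 1.08 -0.15 -0.28] w 0.0098
twist [ 0.02 -0.15 -0.03] delta [ 0.4  0.  -0.2]
```

jog_arm([
  {"twist": [0, 0, 0], "delta_pos": [0.1, 0, 1.5], "jaw": 0},
  {"twist": [0, 0, 0], "delta_pos": [0.1, 0.6, 1.6], "jaw": 0},
  {"twist": [0, 0, 0], "delta_pos": [0.1, 1.2, 1.6], "jaw": 0},
  {"twist": [0, 0, 0], "delta_pos": [0.1, 1.8, 1.6], "jaw": 0},
  {"twist": [0, 0, 0], "delta_pos": [0.1, 2.4, 1.6], "jaw": 0},
])

```text
time: 20.4
tcp_pos: [0.5692, -0.208, 0.1114]
tool_rot: [[-0.006, 1.0, 0.016], [0.006, 0.016, -1.0], [-1.0, -0.006, -0.006]]
ft_force: [-10.1, 6.9, 8.3]
width: 0.0099
```

```bash
python3 go.py .5684 -.2074 .111 0.9
```

```text
t 20.4 tcp [ 0.5692 -0.208   0.1114] yaw 0.9 F [-10.1   6.9   8.3] M [ 1.04  1.86 -0.41] w 0.0099
twist [-0.01 -0.35  0.32] delta [ 0.4 -0.8 -0.6]
```

jog_arm([
  {"twist": [0, -0.3, 0.3], "delta_pos": [-0.2, 1.0, 1.6], "jaw": 0},
  {"twist": [0, -0.3, 0.3], "delta_pos": [-0.2, 1.4, 1.8], "jaw": 0},
  {"twist": [0, -0.3, 0.3], "delta_pos": [-0.2, 1.8, 1.8], "jaw": 0},
  {"twist": [0, -0.3, 0.3], "delta_pos": [-0.2, 2.2, 1.8], "jaw": 0},
  {"twist": [0, -0.3, 0.3], "delta_pos": [-0.2, 2.6, 1.8], "jaw": 0},
])

```text
time: 21.02
tcp_pos: [0.5695, -0.208, 0.1113]
tool_rot: [[-0.009, 1.0, 0.015], [0.006, 0.015, -1.0], [-1.0, -0.009, -0.006]]
ft_force: [-11.5, 9.1, 9.5]
width: 0.0096
```

```bash
python3 go.py .5684 -.2074 .111 0.9; python3 - <<'E'
from bench import imaging;import cv2,numpy as np,pickle
d=imaging.get_image('side');pickle.dump(d,open('side4.pkl','wb'));cv2.imwrite('pics/seated.png',cv2.resize(d['image'][230:350,230:360],(780,600)[:2],interpolation=cv2.INTER_CUBIC)[:,:,::-1])
E
python3 go.py .5684 -.2074 .111 0.9
```

```text
t 21.02 tcp [ 0.5695 -0.208   0.1113] yaw 0.87 F [-11.5   9.1   9.5] M [ 1.5   2.15 -0.4 ] w 0.0096
twist [-0.03 -0.34  0.49] delta [ 0.4 -1.1 -0.6]
t 21.07 tcp [ 0.5695 -0.208   0.1114] yaw 0.87 F [-10.6   9.3   7.7] M [ 1.42  2.1  -0.4 ] w 0.0095
twist [-0.03 -0.34  0.49] delta [ 0.4 -1.1 -0.6]
```

View pics/seated.png

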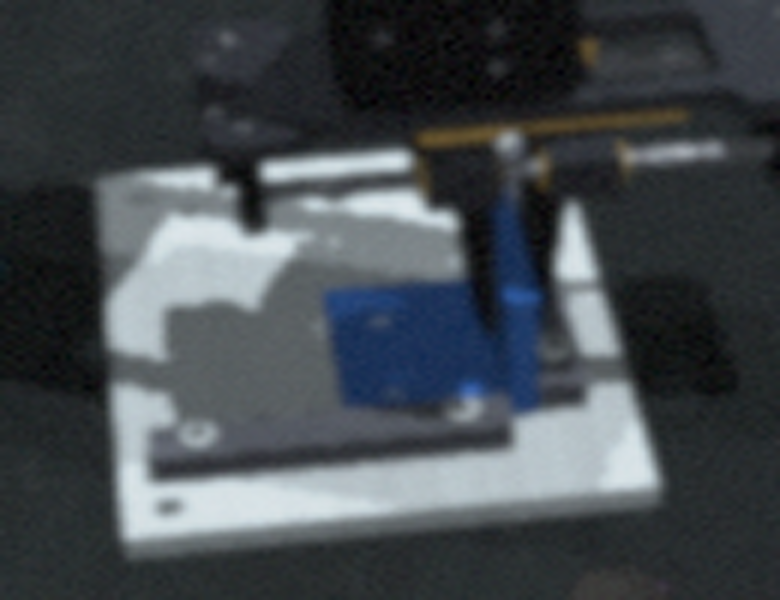

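The picture shows the bracket in the corner: foot edge along the short fence (≈(420,405)), back against the long fence (≈(540,390)). The plate load could be taking up part of the push, so I'll lift slightly and press a bit more, again short fence then long.

jog_arm([
  {"twist": [0, -0.3, 0.5], "delta_pos": [-0.6, 1.0, 2.0], "jaw": 0},
  {"twist": [0, -0.3, 0.5], "delta_pos": [-0.6, 1.6, 2.2], "jaw": 0},
  {"twist": [0, -0.3, 0.5], "delta_pos": [-0.6, 2.4, 2.2], "jaw": 0},
  {"twist": [0, -0.3, 0.5], "delta_pos": [-0.6, 3.2, 2.2], "jaw": 0},
  {"twist": [0, -0.3, 0.5], "delta_pos": [-0.6, 3.2, 2.2], "jaw": 0},
])

```text
time: 21.7
tcp_pos: [0.5697, -0.2081, 0.1114]
tool_rot: [[-0.01, 1.0, 0.015], [0.006, 0.015, -1.0], [-1.0, -0.01, -0.007]]
ft_force: [-13.3, 8.8, 8.9]
width: 0.0095
```

```bash
python3 go.py .5684 -.2074 .111 0.9
```

```text
t 21.7 tcp [ 0.5697 -0.2081  0.1114] yaw 0.84 F [-13.3   8.8   8.9] M [ 1.62  2.48 -0.44] w 0.0095
twist [-0.07 -0.38  0.59] delta [ 0.4 -1.3 -0.7]
```

jog_arm([
  {"twist": [0, -0.6, 1.0], "delta_pos": [-1.0, 1.6, 2.0], "jaw": 0},
  {"twist": [0, -0.6, 1.2], "delta_pos": [-1.0, 2.4, 2.0], "jaw": 0},
  {"twist": [0, -0.6, 1.2], "delta_pos": [-1.0, 3.2, 2.0], "jaw": 0},
  {"twist": [0, -0.6, 1.2], "delta_pos": [-1.0, 3.8, 2.0], "jaw": 0},
  {"twist": [0, -0.6, 1.2], "delta_pos": [-1.0, 3.8, 2.0], "jaw": 0},
])

```text
time: 22.32
tcp_pos: [0.5692, -0.2078, 0.1113]
tool_rot: [[-0.004, 1.0, 0.014], [0.003, 0.014, -1.0], [-1.0, -0.004, -0.003]]
ft_force: [-16.4, 9.5, 11.2]
width: 0.01
```

```bash
python3 go.py .5684 -.2074 .111 0.9
```

```text
t 22.32 tcp [ 0.5692 -0.2078  0.1113] yaw 0.82 F [-16.4   9.5  11.2] M [ 1.63  3.36 -0.43] w 0.01
twist [-0.08 -0.17  0.22] delta [ 0.3 -0.8 -0.5]
```

jog_arm([
  {"twist": [0, -0.5, 0.8], "delta_pos": [-1.6, 3.0, 2.0], "jaw": 0},
  {"twist": [0, -0.5, 0.9], "delta_pos": [-1.6, 3.4, 2.0], "jaw": 0},
  {"twist": [0, -0.5, 0.9], "delta_pos": [-1.6, 3.8, 2.0], "jaw": 0},
  {"twist": [0, -0.5, 0.9], "delta_pos": [-1.6, 3.8, 2.0], "jaw": 0},
  {"twist": [0, -0.5, 0.9], "delta_pos": [-1.6, 3.8, 2.0], "jaw": 0},
])

```text
time: 22.95
tcp_pos: [0.5689, -0.2076, 0.1112]
tool_rot: [[-0.001, 1.0, 0.014], [0.001, 0.014, -1.0], [-1.0, -0.001, -0.001]]
ft_force: [-14.0, 8.9, 7.4]
width: 0.0095
```

```bash
python3 go.py .5684 -.2074 .111 0.9
```

```text
t 22.95 tcp [ 0.5689 -0.2076  0.1112] yaw 0.79 F [-14.    8.9   7.4] M [ 1.47  2.81 -0.41] w 0.0095
twist [-0.11 -0.05  0.08] delta [ 0.2 -0.5 -0.2]
```

jog_arm([
  {"twist": [0, -0.5, 0.8], "delta_pos": [-1.8, 3.4, 2.2], "jaw": 0},
  {"twist": [0, -0.5, 0.8], "delta_pos": [-1.8, 4.0, 2.2], "jaw": 0},
  {"twist": [0, -0.5, 0.8], "delta_pos": [-1.8, 4.8, 2.2], "jaw": 0},
  {"twist": [0, -0.5, 0.8], "delta_pos": [-1.8, 4.8, 2.2], "jaw": 0},
  {"twist": [0, -0.5, 0.8], "delta_pos": [-1.8, 4.8, 2.2], "jaw": 0},
])

```text
time: 23.58
tcp_pos: [0.569, -0.2075, 0.1112]
tool_rot: [[-0.003, 1.0, 0.013], [-0.001, 0.013, -1.0], [-1.0, -0.003, 0.001]]
ft_force: [-15.9, 8.6, 8.4]
width: 0.0096
```

```bash
python3 go.py .5684 -.2074 .111 0.9; python3 - <<'E'
from bench import imaging;import cv2
for n in('side','top'):
    d=imaging.get_image(n);cv2.imwrite(f'pics/{n}_end.png',d['image'][:,:,::-1])
    if n=='side':cv2.imwrite('pics/end_crop.png',cv2.resize(d['image'][230:350,230:360],(780,600),interpolation=cv2.INTER_CUBIC)[:,:,::-1])
E
python3 go.py .5684 -.2074 .111 0.9
```

```text
t 23.57 tcp [ 0.569  -0.2075  0.1112] yaw 0.77 F [-15.9   8.6   8.4] M [ 1.57  3.23 -0.43] w 0.0096
twist [-0.13  0.05  0.15] delta [ 0.2 -0.6 -0.1]
t 23.68 tcp [ 0.569  -0.2075  0.1112] yaw 0.76 F [-15.9   9.3   7.9] M [ 1.54  3.23 -0.42] w 0.0098
twist [-0.14  0.05  0.15] delta [ 0.2 -0.6 -0.1]
```

View pics/end_crop.png

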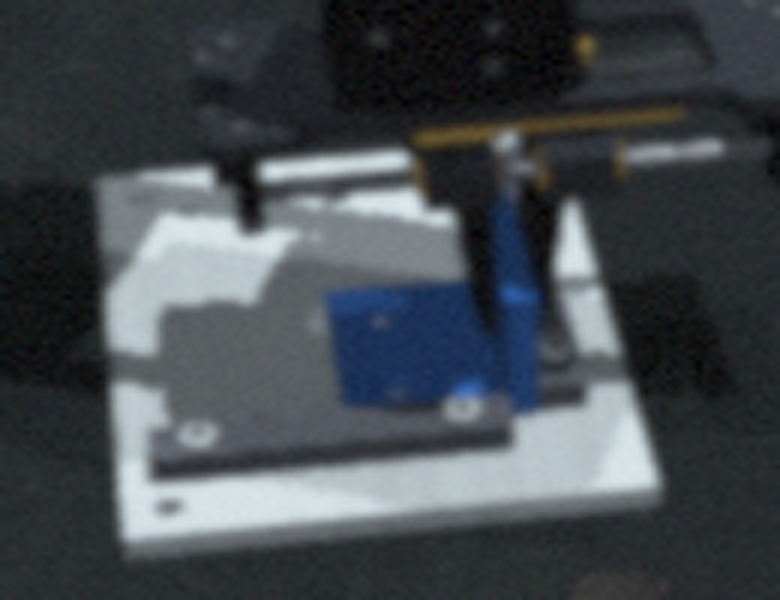

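View pics/side_end.png

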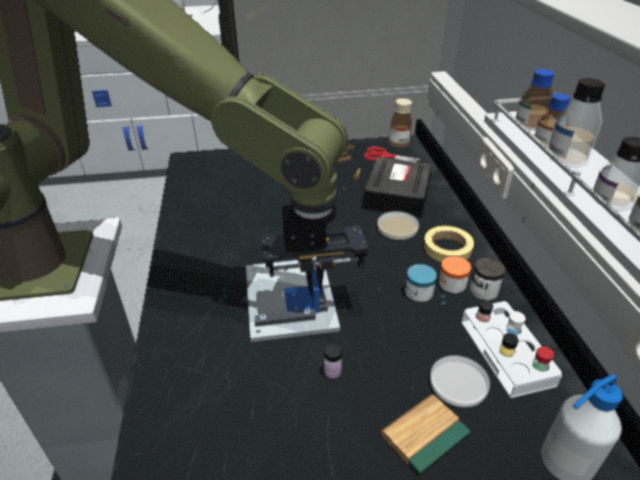

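It looks seated, but with friction near 1 the y-push might be partly carried by the long fence. To make it unambiguous I'll unload x, press the short fence alone, then reload x.

jog_arm([
  {"twist": [0, -0.3, 0.2], "delta_pos": [-0.6, 2.0, 2.2], "jaw": 0},
  {"twist": [0, -0.3, 0.1], "delta_pos": [-0.5, 0.5, 2.2], "jaw": 0},
  {"twist": [0, -0.3, 0.1], "delta_pos": [-0.5, -0.6, 2.4], "jaw": 0},
  {"twist": [0, -0.3, 0.1], "delta_pos": [-0.5, -0.6, 2.6], "jaw": 0},
  {"twist": [0, -0.3, 0.1], "delta_pos": [-0.5, -0.6, 2.6], "jaw": 0},
])

```text
time: 24.3
tcp_pos: [0.5687, -0.2077, 0.1114]
tool_rot: [[-0.001, 1.0, 0.012], [-0.0, 0.012, -1.0], [-1.0, -0.001, 0.0]]
ft_force: [0.8, 10.2, 0.5]
width: 0.0097
```

```bash
python3 go.py .5684 -.2074 .111 0.9
```

```text
t 24.3 tcp [ 0.5687 -0.2077  0.1114] yaw 0.67 F [ 0.8 10.2  0.5] M [ 2.05 -0.1  -0.39] w 0.0097
twist [-0.23  0.03  0.04] delta [ 0.4 -0.3 -0.3]
```

With x unloaded, Fy is 10.2 N and y did not move, so the short fence really carries it. Reloading x and holding.

jog_arm([
  {"twist": [0, -0.3, 0.2], "delta_pos": [-0.6, 1.2, 2.4], "jaw": 0},
  {"twist": [0, -0.3, 0.4], "delta_pos": [-1.0, 2.4, 2.4], "jaw": 0},
  {"twist": [0, -0.3, 0.6], "delta_pos": [-1.4, 3.6, 2.4], "jaw": 0},
  {"twist": [0, -0.3, 0.8], "delta_pos": [-1.7, 4.8, 2.4], "jaw": 0},
  {"twist": [0, -0.3, 0.8], "delta_pos": [-1.7, 5.5, 2.4], "jaw": 0},
])

```text
time: 24.92
tcp_pos: [0.5691, -0.2078, 0.1113]
tool_rot: [[-0.003, 1.0, 0.011], [0.001, 0.011, -1.0], [-1.0, -0.003, -0.001]]
ft_force: [-19.1, 7.9, 9.9]
width: 0.0101
```

```bash
python3 go.py .5684 -.2074 .111 0.9;python3 - <<'E'
from bench import imaging
imaging.get_image('side');imaging.get_image('side')
E
python3 go.py .5684 -.2074 .111 0.9
```

```text
t 24.93 tcp [ 0.5691 -0.2078  0.1113] yaw 0.66 F [-19.1   7.9   9.9] M [ 1.57  3.69 -0.39] w 0.0101
twist [-0.24 -0.08  0.19] delta [ 0.3 -0.7 -0.4]
t 25.02 tcp [ 0.5691 -0.2078  0.1112] yaw 0.65 F [-18.3   8.4   9.5] M [ 1.52  3.49 -0.42] w 0.0097
twist [-0.25 -0.08  0.19] delta [ 0.3 -0.7 -0.4]
```

```bash
python3 -c "
from bench import ticket
print(ticket.close_job())"; python3 go.py .5684 -.2074 .111 0.9
```

```text
the job is handed in; nothing more can be done
None
the job is handed in; nothing more can be done
```

I handed the job in at about 25 s, with the blue bracket held and pressed into the corner of the jig. The hand-in reports no verdict, so success rests on my own last checks.

**What I did:** I gripped the bracket across its upright, set its foot on the plate and slid it first to the short fence and then to the long one. To finish, I took the push off the long fence, pressed the short fence alone, and then pressed the long fence again.

**Last checks:**
- **Short fence:** with the other push off, the short fence carried 10.2 N and the bracket did not move along y.
- **Final push:** the wrist showed about 18 N toward the long fence and 8 N toward the short one. The readings were steady over the last 0.1 s.
- **Grip:** the fingers stood 9.7–10 mm apart on the 10 mm wall, with the grip set to 45 N.
- **Pose:** the tool was upright within about 0.004 rad. Its yaw was about 0.65°, against my estimate of 0.9° for the jig. First contact with the fences came within 1 mm of where I had predicted.
- **Picture:** the last close-up, taken just before the final re-press, shows the foot along the short fence and the back against the long one.

**What I could not confirm:**
- **Fence forces:** I could not measure the individual fence forces under the final load. Friction and about 12 N of load on the plate make them less than the wrist readings.
- **Bystanders:** the vial and the ink pot look unmoved in the last side picture. In that picture the arm hides the beaker and the plain bracket. The arm crossed over that area only well above them, but I did not measure their positions again.

**Errors on the way:** I first worked out the long-fence contact point 20 mm short and corrected it from a picture before pressing. The jig's position differed by up to about 3 mm in y between the two cameras, so I relied on touch for the final fit.

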